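# Push a vial tray home into the free autosampler bay

### The job

One loaded vial tray stands askew on the autosampler's deck in front of the free bay. Without gripping or lifting it, push it along the deck with the fingers, in between the bay's two rails, until it is fully home against the back stop, like the two trays beside it. Leave those two trays, the glass vial and the red-capped bottle where they stand.

Things in the scene. Friction and masses are not known exactly. Their poses are not given: they have to be found in the camera images.
- deck: autosampler, fixed: flat white deck, top 40 mm above the bench, from x = -250 (loading edge) to 170 mm (back), y = -310 to 190 mm. Origin on the bench, under the home line of the row of bays; x points to the back. Grey beam behind the bays (x 85 to 170 mm), 117 mm above the bench; parked needle arm with wash station at y = -235 to -295, x -40 to 170 mm, up to 235 mm.
- bay_a: a bay on the deck, with tray_a home in it. Fixed; any of the three places of the row (120 mm apart in y) may be this bay. Built like bay_c, same axes.
- bay_b: a bay on the deck, with tray_b home in it. Fixed; any of the three places. Built like bay_c, same axes.
- bay_c: free bay, fixed: 2 dark metal rails 14 mm high, 89.2 mm apart inside (y = +-44.6), back stop 24 mm high with its face at x = 64 mm. x points in to the stop, y across. Rails straight from x = -44 mm, flared about 5 mm outwards to the mouth at -58. No floor: trays slide on the deck. Origin on the deck's top, where a home tray's origin is; a home tray's near end stands 6 mm out of the mouth.
- tray_c: tray to push: grey straight-sided block 127.8 (x) x 85.5 (y) x 30 mm high, with small capped vials fixed in it, up to 42 mm above its underside; 0.2 to 0.45 kg, slides with friction (2 to 6 N). Starts on the deck before bay_c, wholly outside, up to 18 mm off the bay's middle line and turned up to 0.2 rad; its x points roughly into the bay. Origin: middle of underside.
- tray_a: a like tray, home in bay_a, loose; to be left. Same size, origin and axes as tray_c.
- tray_b: a like tray, home in bay_b, loose; to be left. Same size, origin and axes as tray_c.
- vial: an amber glass vial with a metal cap, 22.6 mm across, 47 mm high, standing on the deck just before bay_a's tray; to be left. Origin at the middle of its underside.
- bottle: a white bottle with a red cap, 42 mm across, 85 mm high, standing on the bench to the left of the deck; to be left. Origin at the middle of its underside.
Mind the look-alikes: they are no part of the job. What is shaped like the tray_c but turquoise is not meant.

How it is judged:
By the outcome, as a careful person would: the job done as asked, in the order asked, and still so for the second after the job is handed in, with the robot touching nothing.
It also fails if it takes over 64 s, if anything falls off the work surface, if the arm or the gripper's body presses on something with over 40 N, if the wrist force passes 120 N, or if a joint passes its speed limit or range.

### The arm

A 6-joint arm with a two-finger parallel gripper is mounted at the origin on the work surface. World frame = base frame: x ahead of the robot, y to its left, z up, the work surface at z = 0. Lengths are in m, angles in degrees, forces in N, time in s.
With the tool pointing down it reaches from about 0.375 to 0.9 m from the base axis. Payload 3.1 kg.
Tool frame: the origin (TCP) lies between the finger pads; the fingertips stand 11 mm ahead of it and the grasp point (between the pads) lies 8 mm behind it; z points along the fingers, y is the line along which they close (so a half turn about z gives the same grasp; the last joint's range is limited). The gripper opens to 87 mm and grips with 3 to 60 N. Pads are 19 mm wide; open, the fingers measure 117 mm over their backs; the gripper's body (75 mm by 190 mm) begins 51 mm behind the grasp point.
Start: joints at [-85.629, 30.224, 82.088, -0, 67.689, -10.227], TCP at [0.158, -0.605, 0.234] pointing down, gripper open.
Joint ranges: [-176.69, 176.69], [-43.24, 126.21], [12.49, 139.97], [-82, 262], [0, 151.66], [-163.58, 163.58]. Speed limits (degrees/s): [159.86, 159.86, 180, 180, 180, 180].

### API

Orientations are given as a 3x3 rotation matrix whose columns are the frame's x, y, z axes.
In Python, from rig import bot, viewer, workorder, nets gives the robot as it stands. The module is installed in compiled form; this text tells all that it offers.
- The arm moves only by the tool move_arm, never from a script. Its argument "increments" is a list of rows, each a list of 7 numbers: the shift along the tool's x, y, z normalised to -1 to 1, where 1 is 0.3 m, then the turn, a rotation vector about the tool's x, y, z normalised to -1 to 1, where 1 is pi rad, then the opening, from 0 (shut) to 1 (fully open). In form: [[tx, ty, tz, wx, wy, wz, grip], ...]. A call has 1 to 10 rows; each row is the pose to reach, as a shift and turn from the pose commanded when the call began, along the tool's axes at that moment, turning the shorter way round; what a row does not reach only later rows make up. A row lasts 1/12 s, in which the tool goes at most 41.7 mm and 7.16 degrees, less where a joint would pass 70% of its speed; a pose out of reach is approached as far as the arm can. A call with a number of a shift or a turn outside -1 to 1 is refused whole. A call with a gripper value outside its range is refused whole. The fingers move at their own pace and stop on an object; the grip force is fixed at half the most. Time passes only in rows, so rows that repeat a pose let the fingers close. It gives the time, the measured TCP pose, the force, the opening and the grip force at its end, in the units of the state.
- bot.read_state(): the state, without advancing time (a new reading comes with each control period).
- viewer.capture(name): name is "side" or "top"; returns a dict with "image" (400x640x3 uint8, blue, green, red), "K" (3x3 intrinsics, pixels), "eye" and "orientation" of the camera in the world. Camera axes: x right, y up, looking along -z (the intrinsics and any distortion apply to the point x, -y, -z); pixel columns grow to the right and rows downward; lengths in m; the calibration is good to about 2 mm. A picture is of the moment at which its call begins. There is no depth.
- workorder.hand_in(): hands the job in; it is judged then, once.
Trained networks look in the newest picture that a camera, given by its name, has taken for a name from the list of things; names that differ only in an ending like _2 or _b are one class to them, and where a whole thing is asked for, a point or a joint stands for the part that bears it (a point fixed in the world has none). Each returns a list of dicts, best first, with "conf" (0 to 1); they miss things now and then, are a little off and sometimes report something else, mostly with a low value. They report only what shows in the picture. A call takes as long as a camera call. They do not tell look-alikes from the thing itself.
- nets.find_in(camera, thing): "location" ([column, row] in pixels, amid what is visible of it).
The state is a dict: "time_s": time; "joint_positions": joint angles; "qvel": joint speeds; "tau": joint torques, N m; "position": TCP position; "tcp_rot": TCP orientation; "force": force on the tool from outside, world axes, zero at the start; "moment": the same for the moment, N m; "opening": opening from 0.0 (shut) to 1.0 (fully open); "grasp_force": force on a finger pad.
Only numpy, scipy, OpenCV 4.12 (cv2) and the standard library are available. Lean on these libraries where they do the work, as an engineer would, in place of code of your own. Each camera call takes 0.05 s, during which the arm holds its last target. There are 200 camera calls.

## Working session

There is one attempt and no reset: what is moved stays moved. The work goes in short steps, Python scripts to look and compute and a tool call to move; the robot and the scene stay as the last step left them, time stands still between calls to the robot, and variables do not carry over. Pictures are saved under pics/ and viewed, at most 10 in all, crops included, and the job is handed in when it is done.

Besides the shell and the picture viewer there is one more tool, called after "Call:" as name(argument=value, ...) on one line, values as JSON. move_arm: Moves the arm, as the interface text tells. Its arguments: {"type":"object","properties":{"increments":{"type":"array"}},"required":["increments"]}

```bash
mkdir -p pics; python3 - <<'E'
from rig import bot, viewer, workorder, nets
import cv2, numpy as np
np.set_printoptions(precision=4,suppress=True)
for n in ("top","side"):
    c=viewer.capture(n); cv2.imwrite(f"pics/{n}0.png",c["image"])
    print(n,{k:np.array(v).tolist() for k,v in c.items() if k!="image"})
    for t in ("tray_c","bay_c","vial","bottle","deck"):
        print(t,[(np.round(d["location"]).tolist(),round(d["conf"],2)) for d in nets.find_in(n,t)])
s=bot.read_state();print(s["time_s"],s["position"],np.array(s["tcp_rot"]),s["force"])
E
```

```text
top {'K': [[411.3335084539411, 0.0, 319.86900050865813], [0.0, 411.3335084539411, 196.75828198842066], [0.0, 0.0, 1.0]], 'eye': [0.4547709702828061, 0.10640297389680442, 0.8739224002075711], 'orientation': [[-0.021571587906771387, 0.98603803650301, -0.16511710136890528], [-0.999709685976818, -0.023047258129115254, -0.007026212127592042], [-0.010733608867124907, 0.16491759900634873, 0.9862489417883646]]}
tray_c [([304.0, 161.0], 0.93), ([220.0, 185.0], 0.72), ([421.0, 158.0], 0.6)]
bay_c [([300.0, 127.0], 0.91), ([401.0, 121.0], 0.87), ([361.0, 126.0], 0.66), ([305.0, 206.0], 0.32)]
vial [([304.0, 203.0], 0.48)]
bottle [([214.0, 256.0], 0.75)]
deck [([396.0, 174.0], 0.94), ([367.0, 128.0], 0.61), ([302.0, 130.0], 0.19)]
side {'K': [[498.6147638838267, 0.0, 314.68624760285206], [0.0, 498.6147638838267, 196.21671488002704], [0.0, 0.0, 1.0]], 'eye': [0.43436559914391004, 0.8687096587874047, 0.6442340094527153], 'orientation': [[-0.9835848869116136, 0.08985676979359573, -0.15648172788325385], [-0.17933052853482248, -0.583044808750202, 0.7924009796339612], [-0.020033266695404315, 0.807455578909268, 0.5895881242984884]]}
tray_c [([272.0, 210.0], 0.86), ([294.0, 147.0], 0.76), ([262.0, 304.0], 0.63), ([353.0, 180.0], 0.57)]
bay_c [([266.0, 172.0], 0.78), ([252.0, 231.0], 0.71), ([283.0, 161.0], 0.71)]
vial [([310.0, 212.0], 0.64)]
bottle [([358.0, 306.0], 0.59)]
deck [([292.0, 187.0], 0.7)]
0.6 [ 0.1576 -0.6048  0.2336] [[ 0.9677  0.252   0.    ]
 [ 0.252  -0.9677 -0.    ]
 [-0.      0.     -1.    ]] [-0.1453  0.7929 -0.0783]
```

View pics/top0.png

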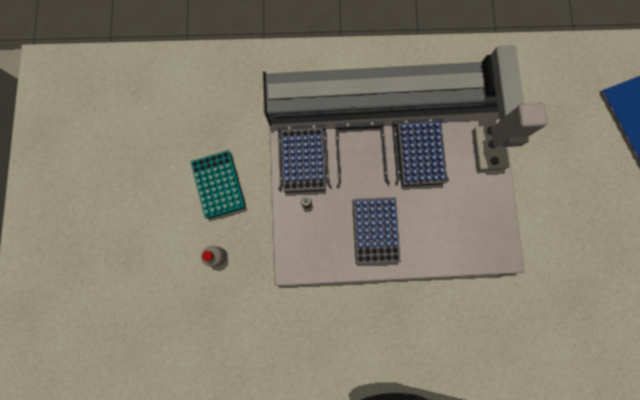

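View pics/side0.png

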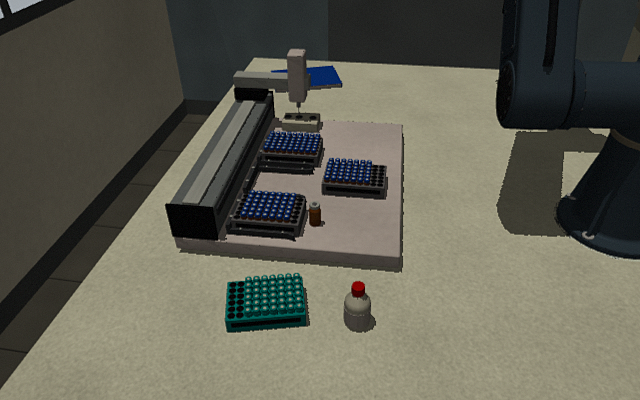

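The top picture shows the tray to push at about (377,230) and the free bay in the middle at about (361,155). Tray_a with the vial (306,203) is on the left, tray_b on the right, and the turquoise decoy off the deck. I'll enlarge this for the corners.

```bash
cat > h.py <<'E'
from rig import bot, viewer, workorder, nets
import cv2, numpy as np
np.set_printoptions(precision=4,suppress=True)
def ray(c,uv,z):
    K=np.array(c["K"]);R=np.array(c["orientation"]);e=np.array(c["eye"])
    p=np.linalg.inv(K)@np.array([*uv,1.]);d=R@(p*[1,-1,-1])
    return (e+d*(z-e[2])/d[2])
def proj(c,P):
    K=np.array(c["K"]);R=np.array(c["orientation"]);e=np.array(c["eye"])
    q=((np.atleast_2d(P)-e)@R)*[1,-1,-1];q=q@K.T
    return q[:,:2]/q[:,2:]
E
python3 - <<'E'
from h import *
c=viewer.capture("top")
im=c["image"][95:295,265:531]
cv2.imwrite("pics/crop1.png",cv2.resize(im,None,fx=3,fy=3,interpolation=cv2.INTER_CUBIC))
for n,uv in dict(fl=(278,285),fr=(522,272)).items(): print(n,ray(c,uv,.04))
E
```

```text
fl [0.4186 0.1993 0.04  ]
fr [ 0.4337 -0.2854  0.04  ]
```

View pics/crop1.png

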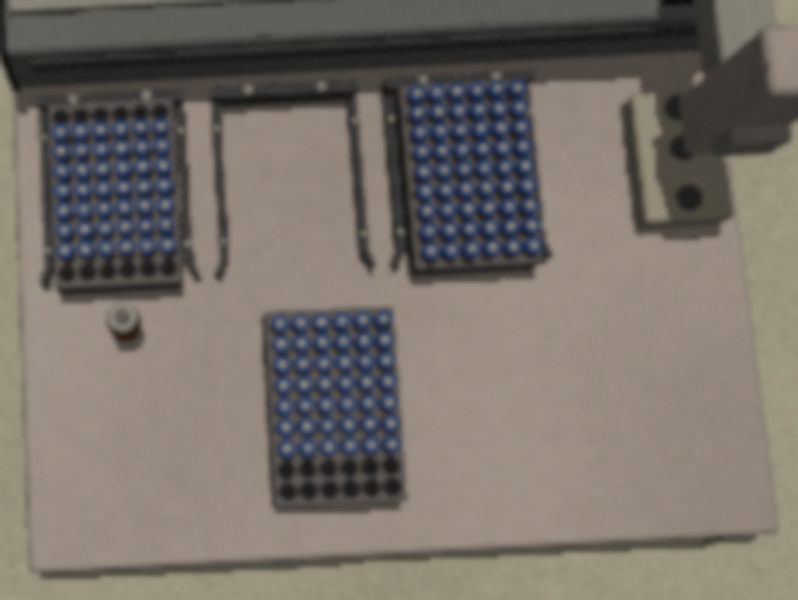

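```bash
cat > fit.py <<'E'
from h import *
from scipy.optimize import least_squares
def fit(c,loc,px,x0):
    loc=np.array(loc,float);px=np.array(px,float)
    def P(x):
        co,s=np.cos(x[2]),np.sin(x[2])
        return np.c_[x[0]+co*loc[:,0]-s*loc[:,1],x[1]+s*loc[:,0]+co*loc[:,1],loc[:,2]]
    r=least_squares(lambda x:(proj(c,P(x))-px).ravel(),x0,loss="soft_l1",x_scale=[.01,.01,.01])
    return r.x,(proj(c,P(r.x))-px)
E
python3 - <<'E'
from fit import *
c=viewer.capture("top"); f=lambda a:np.array(a,float)/3+[265-.33,95-.33]
# bay/deck
loc=[(-.25,.19,.04),(-.25,-.31,.04),(-.058,.0505,.054),(-.058,-.0505,.054),(-.07,.1628,.07),(-.07,.0772,.07),(.058,.1628,.07),(-.07,-.0772,.07),(-.07,-.1628,.07)]
loc=[(x+.006 if abs(x+.07)<1e-6 else x,y,z) for x,y,z in loc]
px=f([(33,571),(776,531),(221,276),(370,269),(60,285),(182,284),(53,105),(412,270),(538,264)])
b,res=fit(c,loc,px,[.67,0,0]);print("bay",b);print(res)
h=.0639;w=.04275
t,res=fit(c,[(-h,w,.07),(-h,-w,.07),(h,w,.07),(h,-w,.07)],f([(274,503),(403,497),(264,313),(392,309)]),[.5,0,0]);print("tray",t);print(res)
g=[(267,307)]
np.savez("est.npz",b=b,t=t)
im=cv2.resize(c["image"][95:295,265:531],None,fx=3,fy=3,interpolation=cv2.INTER_CUBIC)
def draw(pose,pts,col,closed=True):
    co,s=np.cos(pose[2]),np.sin(pose[2]);p=np.array(pts,float)
    W=np.c_[pose[0]+co*p[:,0]-s*p[:,1],pose[1]+s*p[:,0]+co*p[:,1],p[:,2]]
    q=(proj(c,W)-[265-.33,95-.33])*3
    cv2.polylines(im,[np.round(q).astype(int)],closed,col,1)
box=lambda z,x=0,y=0:[(x-h,y-w,z),(x-h,y+w,z),(x+h,y+w,z),(x+h,y-w,z)]
draw(t,box(.07),(0,255,0));draw(t,box(.04),(0,255,255))
for y in (.12,-.12):draw(b,box(.07,0,y),(0,255,0))
for s in (1,-1):draw(b,[(.064,s*.0446,.054),(-.044,s*.0446,.054),(-.058,s*.0496,.054)],(0,0,255),False)
draw(b,[(.064,.0446,.064),(.064,-.0446,.064)],(0,0,255),False)
draw(b,[(-.25,.19,.04),(-.25,-.31,.04),(.17,-.31,.04),(.17,.19,.04)],(255,0,255))
cv2.imwrite("pics/ov1.png",im)
E
```

```text
bay [0.6726 0.0251 0.0243]
[[-2.5315  0.3847]
 [ 1.5978  2.029 ]
 [ 0.0429 -0.7333]
 [ 0.1228 -0.7445]
 [-2.2617  0.3482]
 [ 0.0601 -1.344 ]
 [-1.7728  1.5377]
 [ 1.002  -0.3341]
 [ 2.0666 -0.3633]]
tray [0.5223 0.0044 0.0121]
[[-0.5807  0.8774]
 [ 0.7863  1.362 ]
 [-0.3425 -1.1629]
 [ 0.2051 -1.3402]]
```

View pics/ov1.png

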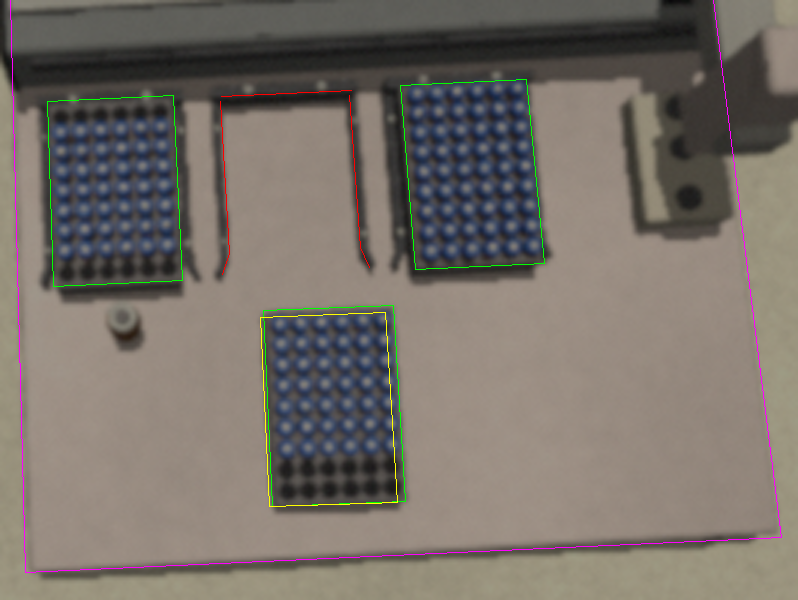

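```bash
python3 - <<'E'
from fit import *
c=viewer.capture("top"); f=lambda a:np.array(a,float)/3+[265-.33,95-.33]
h=.0639;w=.04275
loc=[(-.25,.19,.04),(-.25,-.31,.04),(-.058,.0505,.054),(-.058,-.0505,.054),(-h,.12+w,.07),(-h,.12-w,.07),(h,.12+w,.07),(-h,-.12+w,.07),(-h,-.12-w,.07)]
px=f([(33,571),(776,531),(221,276),(370,269),(60,285),(182,284),(53,105),(412,270),(538,264)])
lt=[(-h,w,.07),(-h,-w,.07),(h,w,.07),(h,-w,.07)];pt=f([(274,503),(403,497),(264,313),(392,309)])
K0=np.array(c["K"])
for s in (1,.99,.98,.97,.96):
    K=K0.copy();K[0,0]*=s;K[1,1]*=s;c["K"]=K
    b,r=fit(c,loc,px,[.67,0,0]);t,q=fit(c,lt,pt,[.5,0,0])
    co,si=np.cos(b[2]),np.sin(b[2]);d=t[:2]-b[:2]
    print(s,b,t,"cost",np.sum(r**2),np.sum(q**2),"rel mm",1e3*(co*d[0]+si*d[1]),1e3*(-si*d[0]+co*d[1]),t[2]-b[2])
E
```

```text
1 [0.672  0.0255 0.0294] [0.5223 0.0044 0.0121] cost 29.419677957144607 6.888437231615056 rel mm -150.22822022844437 -16.639660736726423 -0.017343429341644317
0.99 [0.672  0.0245 0.0293] [0.5216 0.0034 0.0119] cost 10.082542356949952 3.625774350447746 rel mm -151.04250137394192 -16.717586682116035 -0.01736492364577682
0.98 [0.6718 0.0235 0.0293] [0.5208 0.0023 0.0121] cost 6.355095600429298 1.54611429445059 rel mm -151.5651975496745 -16.734833802959145 -0.017168036034119635
0.97 [0.6718 0.0228 0.027 ] [0.5201 0.0012 0.0125] cost 18.65928300998913 0.6461693165395882 rel mm -152.22229402010814 -17.445154640742746 -0.014543140140575558
0.96 [0.6719 0.0222 0.0239] [0.5194 0.0001 0.0127] cost 49.12179279503801 0.9280957990911025 rel mm -153.02963679806066 -18.424174799529847 -0.01121304430898044
```

```bash
cat >> h.py <<'E'
from scipy.spatial.transform import Rotation as Ro
def to(pos,yaw):  # move numbers from the present pose; yaw of tool x, deg, tool pointing down
    s=bot.read_state();R=np.array(s["tcp_rot"]);p=np.array(s["position"])
    y=np.radians(yaw);T=np.array([[np.cos(y),np.sin(y),0],[np.sin(y),-np.cos(y),0],[0,0,-1]])
    print("from",p,"shift",R.T@(np.array(pos)-p)/.3,"turn",Ro.from_matrix(R.T@T).as_rotvec()/np.pi,"F",np.array(s["force"]),"t",s["time_s"],"open",s["opening"])
E
python3 -c "
from h import *
to([.34,-.345,.19],53);to([.522,-.09,.15],91.66)"
```

```text
from [ 0.1576 -0.6048  0.2336] shift [ 0.8068 -0.6847  0.1452] turn [ 0.      0.     -0.2133] F [-0.4492 -0.0081  0.1282] t 0.75 open 1.000053807490053
from [ 0.1576 -0.6048  0.2336] shift [ 1.6081 -1.3543  0.2785] turn [ 0.      0.     -0.4281] F [-0.4492 -0.0081  0.1282] t 0.75 open 1.000053807490053
```

Call:
move_arm(increments=[[0.8,-0.68,0.14,0,0,-0.213,0.69],[0.8,-0.68,0.14,0,0,-0.213,0.69],[0.8,-0.68,0.14,0,0,-0.213,0.69],[0.8,-0.68,0.14,0,0,-0.213,0.69],[0.8,-0.68,0.14,0,0,-0.213,0.69],[0.8,-0.68,0.14,0,0,-0.213,0.69],[0.8,-0.68,0.14,0,0,-0.213,0.69],[0.8,-0.68,0.14,0,0,-0.213,0.69],[0.8,-0.68,0.14,0,0,-0.213,0.69],[0.8,-0.68,0.14,0,0,-0.213,0.69]])

```text
time_s: 1.58
position: [0.3391, -0.3458, 0.1917]
tcp_rot: [[0.6, 0.8, -0.0], [0.8, -0.6, -0.0], [-0.0, -0.0, -1.0]]
force: [-0.6, -1.3, -0.7]
opening: 0.688
grasp_force: 0.0
```

```bash
python3 -c "
from h import *
to([.522,-.09,.12],91.66)"
```

```text
from [ 0.3391 -0.3458  0.1917] shift [ 1.0481 -0.0238  0.2385] turn [-0.      0.0001 -0.214 ] F [-0.6018 -1.291  -0.7045] t 1.5833 open 0.6882834513423993
```

Call:
move_arm(increments=[[0.99,-0.024,0.23,0,0,-0.214,0.69],[0.99,-0.024,0.23,0,0,-0.214,0.69],[0.99,-0.024,0.23,0,0,-0.214,0.69],[0.99,-0.024,0.23,0,0,-0.214,0.69],[0.99,-0.024,0.23,0,0,-0.214,0.69],[0.99,-0.024,0.23,0,0,-0.214,0.69],[0.99,-0.024,0.23,0,0,-0.214,0.69],[0.99,-0.024,0.23,0,0,-0.214,0.69],[0.99,-0.024,0.23,0,0,-0.214,0.69],[0.99,-0.024,0.23,0,0,-0.214,0.69]])

```text
time_s: 2.42
position: [0.5124, -0.1065, 0.1225]
tcp_rot: [[-0.026, 1.0, 0.001], [1.0, 0.026, -0.001], [-0.001, 0.001, -1.0]]
force: [0.4, -0.7, -0.1]
opening: 0.693
grasp_force: 0.0
```

```bash
python3 -c "
from h import *
to([.523,-.075,.057],91.66)
c=viewer.capture('top');cv2.imwrite('pics/crop2.png',cv2.resize(c['image'][95:295,265:531],None,fx=3,fy=3,interpolation=cv2.INTER_CUBIC))"
```

```text
from [ 0.5124 -0.1065  0.1225] shift [0.1043 0.0379 0.2182] turn [ 0.0002  0.0003 -0.0009] F [ 0.3626 -0.6542 -0.0903] t 2.4167 open 0.6932773761242735
```

View pics/crop2.png

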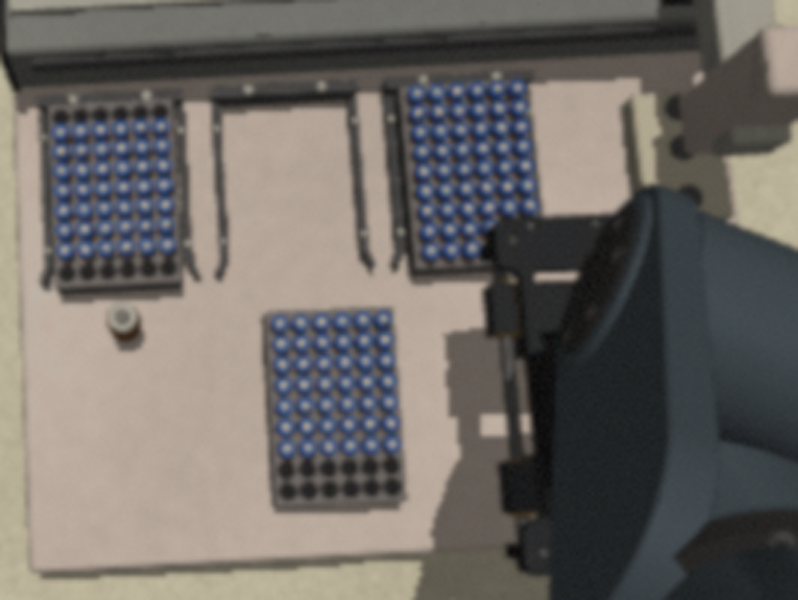

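The picture shows the gripper to the right of tray_c, with clear deck beneath the fingers (about (500,310) and (520,485)). Descending beside the tray.

Call:
move_arm(increments=[[0.1,0.038,0.12,0,0,0,0.69],[0.1,0.038,0.22,0,0,0,0.69],[0.1,0.038,0.22,0,0,0,0.69],[0.1,0.038,0.22,0,0,0,0.69],[0.13,0.037,0.22,0,0,0,0.69],[0.15,0.0365,0.22,0,0,0,0.69],[0.16,0.036,0.22,0,0,0,0.69]])

```text
time_s: 3.05
position: [0.5211, -0.0572, 0.058]
tcp_rot: [[-0.025, 1.0, 0.001], [1.0, 0.025, -0.0], [-0.0, 0.001, -1.0]]
force: [-0.4, -0.2, 0.2]
opening: 0.687
grasp_force: 0.0
```

```bash
python3 -c "
from h import *
to([.522,-.04,.057],91.66)
c=viewer.capture('top');cv2.imwrite('pics/crop3.png',cv2.resize(c['image'][95:295,265:531],None,fx=3,fy=3,interpolation=cv2.INTER_CUBIC))"
```

```text
from [ 0.5211 -0.0572  0.058 ] shift [0.0573 0.0045 0.0034] turn [ 0.0004  0.0001 -0.0013] F [-0.4286 -0.2142  0.2284] t 3.05 open 0.6873117291875814
```

View pics/crop3.png

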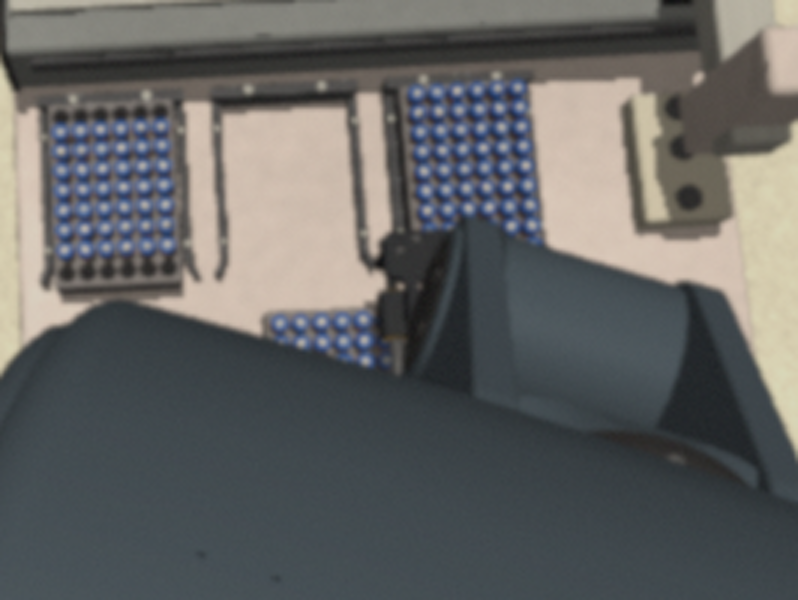

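The arm blocks most of the tray in this view, but its far edge (265-385, 315) hasn't moved. Feeling for contact with small steps.

Call:
move_arm(increments=[[0.005,0,0,0,0,0,0.69],[0.01,0,0,0,0,0,0.69],[0.015,0,0,0,0,0,0.69],[0.02,0,0,0,0,0,0.69],[0.025,0,0,0,0,0,0.69],[0.03,0,0,0,0,0,0.69],[0.033,0,0,0,0,0,0.69]])

```text
time_s: 3.68
position: [0.5214, -0.0478, 0.0567]
tcp_rot: [[-0.026, 1.0, 0.001], [1.0, 0.026, -0.001], [-0.001, 0.001, -1.0]]
force: [-0.7, -3.3, 0.6]
opening: 0.692
grasp_force: 1.4
```

Call:
move_arm(increments=[[0.008,0,0,0,0,0,0.69],[0.016,0,0,0,0,0,0.69],[0.024,0,0,0,0,0,0.69],[0.032,0,0,0,0,0,0.69],[0.04,0,0,0,0,0,0.69],[0.047,0,0,0,0,0,0.69],[0.049,0,0,0,0,0,0.69]])

```text
time_s: 4.27
position: [0.5207, -0.0324, 0.0566]
tcp_rot: [[-0.026, 1.0, 0.0], [1.0, 0.026, -0.0], [-0.0, 0.0, -1.0]]
force: [0.2, -4.0, 1.6]
opening: 0.687
grasp_force: 1.7
```

Call:
move_arm(increments=[[-0.03,0,0,0,0,0,0.69],[-0.12,0,0,0,0,0,0.69],[-0.2,0,0,0,0,0,0.69],[-0.2,0,-0.1,0,0,0,0.5],[-0.2,0,-0.2,0,0,0,0.5],[-0.4,0,-0.2,0,0,0,0.5],[-0.4,0,-0.2,0,0,0,0.5],[-0.4,0,-0.2,0,0,0,0.5]])

```text
time_s: 4.93
position: [0.5248, -0.1565, 0.1172]
tcp_rot: [[-0.022, 1.0, 0.003], [1.0, 0.022, -0.002], [-0.002, 0.003, -1.0]]
force: [-0.1, 0.2, -0.3]
opening: 0.515
grasp_force: 0.0
```

```bash
python3 -c "
from h import *
to([.435,.01,.12],1.6)
c=viewer.capture('top');cv2.imwrite('pics/crop4.png',cv2.resize(c['image'][95:295,265:531],None,fx=3,fy=3,interpolation=cv2.INTER_CUBIC))"
```

```text
from [ 0.5248 -0.1565  0.1172] shift [ 0.5615 -0.287  -0.0113] turn [ 0.0012 -0.0003  0.4981] F [-0.0756  0.1899 -0.32  ] t 4.9333 open 0.5153278157964675
```

View pics/crop4.png

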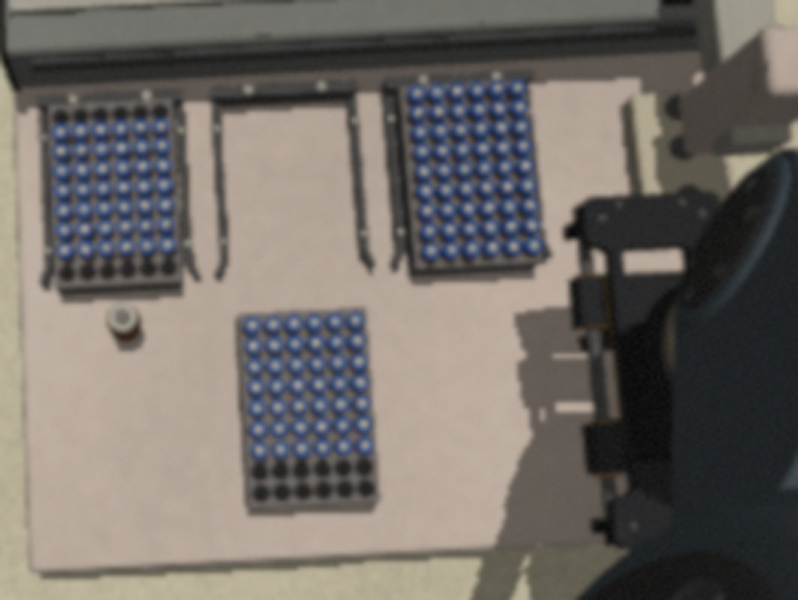

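The tray has moved left; its top corners are about (248,503), (375,497), (237,315) and (366,310). Refit it against the bay.

```bash
python3 - <<'E'
from fit import *
c=viewer.capture("top"); f=lambda a:np.array(a,float)/3+[265-.33,95-.33]
K=np.array(c["K"]);K[0,0]*=.982;K[1,1]*=.982;c["K"]=K
h=.0639;w=.04275
t,q=fit(c,[(-h,w,.07),(-h,-w,.07),(h,w,.07),(h,-w,.07)],f([(248,503),(375,497),(237,315),(366,310)]),[.5,0,0]);print("tray",t)
# rails straight parts + flare tips, from the picture
rl=[(-.058,.0505,.054),(-.058,-.0505,.054),(-.046,.0475,.054),(-.046,-.0475,.054),(.058,.0475,.054),(.058,-.0475,.054)]
b,r=fit(c,rl,f([(221,275),(370,269),(227,240),(364,235),(216,105),(352,100)]),[.67,0.02,0.03]);print("bay",b);print(r)
for bb in (b,np.array([.6718,.0237,.0293])):
    co,si=np.cos(bb[2]),np.sin(bb[2]);d=t[:2]-bb[:2];print(1e3*(co*d[0]+si*d[1]),1e3*(-si*d[0]+co*d[1]),t[2]-bb[2])
E
```

```text
tray [0.5209 0.0202 0.014 ]
bay [0.6777 0.0235 0.029 ]
[[ 0.5554 -2.5412]
 [-0.3236 -3.0671]
 [-0.337   3.38  ]
 [-0.223   2.675 ]
 [ 0.4395  0.3382]
 [-0.0349 -0.331 ]]
-156.86148647709075 1.239997844922402 -0.015000533079120752
-150.9303276126966 0.9379570011532257 -0.015291934325572458
```

Call:
move_arm(increments=[[0.584,-0.313,0,0,0,0.498,0.5],[0.584,-0.313,0,0,0,0.498,0.5],[0.584,-0.313,0,0,0,0.498,0.5],[0.584,-0.313,0,0,0,0.498,0.5],[0.584,-0.313,0,0,0,0.498,0.5],[0.584,-0.313,0,0,0,0.498,0.5],[0.584,-0.313,0,0,0,0.498,0.5],[0.584,-0.313,0,0,0,0.498,0.5],[0.584,-0.313,0,0,0,0.498,0.5],[0.584,-0.313,0,0,0,0.498,0.5]])

```text
time_s: 5.87
position: [0.4236, 0.0216, 0.1161]
tcp_rot: [[0.941, 0.339, -0.003], [0.339, -0.941, 0.001], [-0.002, -0.002, -1.0]]
force: [-0.1, 0.1, 0.9]
opening: 0.497
grasp_force: 0.0
```

```bash
python3 -c "
from h import *
to([.427,.0167,.057],1.66)"
```

```text
from [0.4236 0.0216 0.1161] shift [0.0055 0.0197 0.1971] turn [-0.0006  0.0009  0.1008] F [-0.1411  0.0928  0.9367] t 5.8667 open 0.49713133357405437
```

Call:
move_arm(increments=[[0.0055,0.02,0,0,0,0.101,0.5],[0.0055,0.02,0,0,0,0.101,0.5],[0.0055,0.02,0.05,0,0,0.101,0.5],[0.0055,0.02,0.12,0,0,0.101,0.5],[0.0055,0.02,0.19,0,0,0.101,0.5],[0.0055,0.02,0.197,0,0,0.101,0.5],[0.0055,0.02,0.197,0,0,0.101,0.5]])

```text
time_s: 6.45
position: [0.4269, 0.0162, 0.0564]
tcp_rot: [[0.999, 0.034, -0.005], [0.034, -0.999, 0.001], [-0.005, -0.002, -1.0]]
force: [-0.2, -0.1, 0.6]
opening: 0.497
grasp_force: 0.0
```

```bash
python3 -c "
from h import *
to([.427,.0167,.057],1.66)
to([.6718-.108,.0237-.108*.029,.057],1.66)
to([.6718-.0735,.0237-.0735*.029,.057],1.66)"
```

```text
from [0.4269 0.0162 0.0564] shift [ 0.0004 -0.0018 -0.0019] turn [-0.0005  0.0016  0.0016] F [-0.1872 -0.0545  0.5673] t 6.45 open 0.4968484659584112
from [0.4269 0.0162 0.0564] shift [ 0.4566  0.0008 -0.0042] turn [-0.0005  0.0016  0.0016] F [-0.1872 -0.0545  0.5673] t 6.45 open 0.4968484659584112
from [0.4269 0.0162 0.0564] shift [ 0.5716  0.0014 -0.0048] turn [-0.0005  0.0016  0.0016] F [-0.1872 -0.0545  0.5673] t 6.45 open 0.4968484659584112
```

Call:
move_arm(increments=[[0.03,0,0,0,0,0.0016,0.5],[0.05,0,0,0,0,0.0016,0.5],[0.06,0,0,0,0,0.0016,0.5],[0.07,0,0,0,0,0.0016,0.5],[0.08,0,-0.001,0,0,0.0016,0.5],[0.09,0,-0.001,0,0,0.0016,0.5],[0.105,0,-0.001,0,0,0.0016,0.5],[0.12,0,-0.001,0,0,0.0016,0.5],[0.13,0,-0.001,0,0,0.0016,0.5],[0.135,0,-0.001,0,0,0.0016,0.5]])

```text
time_s: 7.28
position: [0.4693, 0.0165, 0.0578]
tcp_rot: [[1.0, 0.028, -0.001], [0.028, -1.0, 0.0], [-0.001, -0.0, -1.0]]
force: [-4.5, -0.8, 3.6]
opening: 0.502
grasp_force: 2.4
```

```bash
python3 -c "
from h import *
to([.6718-.0735,.0237-.0735*.029,.057],1.66)
c=viewer.capture('top');cv2.imwrite('pics/crop5.png',cv2.resize(c['image'][95:295,265:531],None,fx=3,fy=3,interpolation=cv2.INTER_CUBIC))"
```

```text
from [0.4693 0.0165 0.0578] shift [ 0.4303 -0.0048  0.0025] turn [-0.0001  0.0002 -0.0002] F [-4.4875 -0.7703  3.5665] t 7.2833 open 0.5020530948298826
```

View pics/crop5.png

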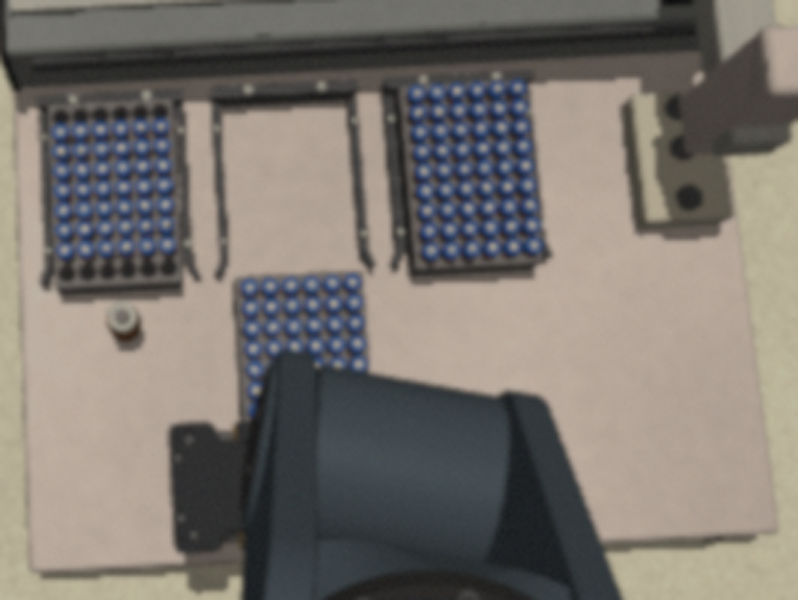

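The tray's front edge (235–361, ~277) is centred in the flared mouth (221–370). Continue pushing.

Call:
move_arm(increments=[[0.02,0,0,0,0,0,0.5],[0.04,-0.001,0,0,0,0,0.5],[0.06,-0.001,0,0,0,0,0.5],[0.08,-0.001,0,0,0,0,0.5],[0.1,-0.001,0,0,0,0,0.5],[0.12,-0.002,0,0,0,0,0.5],[0.135,-0.002,0,0,0,0,0.5],[0.15,-0.002,0,0,0,0,0.5]])

```text
time_s: 8.0
position: [0.5151, 0.0182, 0.0577]
tcp_rot: [[1.0, 0.028, 0.001], [0.028, -1.0, -0.0], [0.001, 0.0, -1.0]]
force: [-2.3, -0.7, 1.1]
opening: 0.499
grasp_force: 1.3
```

Call:
move_arm(increments=[[0.02,0,0,0,0,0,0.5],[0.04,-0.001,0,0,0,0,0.5],[0.06,-0.001,0,0,0,0,0.5],[0.08,-0.001,0,0,0,0,0.5],[0.1,-0.002,0,0,0,0,0.5],[0.12,-0.002,0,0,0,0,0.5],[0.14,-0.002,0,0,0,0,0.5],[0.15,-0.002,0,0,0,0,0.5]])

```text
time_s: 8.67
position: [0.5609, 0.02, 0.0578]
tcp_rot: [[1.0, 0.028, 0.002], [0.028, -1.0, -0.0], [0.002, 0.0, -1.0]]
force: [-0.8, -0.3, -1.2]
opening: 0.499
grasp_force: 0.9
```

```bash
python3 -c "
from h import *
to([.6718-.0735,.0237-.0735*.029,.057],1.66)"
```

```text
from [0.5609 0.02   0.0578] shift [ 0.1248 -0.0016  0.003 ] turn [ 0.0001 -0.0007 -0.0003] F [-0.7807 -0.2501 -1.2311] t 8.6667 open 0.49941194107597775
```

Moving freely so far. Now the last ~37 mm, slower toward the stop.

Call:
move_arm(increments=[[0.015,0,0,0,0,0,0.5],[0.03,0,0,0,0,0,0.5],[0.045,0,0,0,0,0,0.5],[0.06,-0.001,0,0,0,0,0.5],[0.075,-0.001,0,0,0,0,0.5],[0.085,-0.001,0,0,0,0,0.5],[0.095,-0.001,0,0,0,0,0.5],[0.1,-0.001,0,0,0,0,0.5],[0.105,-0.001,0,0,0,0,0.5]])

```text
time_s: 9.42
position: [0.5904, 0.0213, 0.0578]
tcp_rot: [[1.0, 0.028, -0.001], [0.028, -1.0, 0.0], [-0.001, -0.0, -1.0]]
force: [-4.9, 0.7, 3.6]
opening: 0.501
grasp_force: 2.3
```

Call:
move_arm(increments=[[0.004,0,0,0,0,0,0.5],[0.008,0,0,0,0,0,0.5],[0.012,0,0,0,0,0,0.5],[0.015,0,0,0,0,0,0.5]])

```text
time_s: 9.75
position: [0.5955, 0.0214, 0.0578]
tcp_rot: [[1.0, 0.028, 0.0], [0.028, -1.0, 0.0], [0.0, -0.0, -1.0]]
force: [-4.2, -1.0, 3.5]
opening: 0.498
grasp_force: 2.0
```

Call:
move_arm(increments=[[0.003,0,0,0,0,0,0.5],[0.006,0,0,0,0,0,0.5],[0.009,0,0,0,0,0,0.5]])

```text
time_s: 10.0
position: [0.5958, 0.0215, 0.0578]
tcp_rot: [[1.0, 0.029, -0.005], [0.029, -1.0, -0.0], [-0.005, -0.0, -1.0]]
force: [-10.2, -1.3, 8.3]
opening: 0.501
grasp_force: 4.7
```

Call:
move_arm(increments=[[0.003,0,0,0,0,0,0.5],[0.006,0,0,0,0,0,0.5]])

```text
time_s: 10.17
position: [0.5958, 0.0215, 0.0578]
tcp_rot: [[1.0, 0.029, -0.009], [0.029, -1.0, -0.0], [-0.009, -0.0, -1.0]]
force: [-12.3, -2.5, 10.4]
opening: 0.498
grasp_force: 6.2
```

Call:
move_arm(increments=[[0.005,0,0,0,0,0,0.5],[0.01,0,0,0,0,0,0.5],[0.012,0,0,0,0,0,0.5]])

```text
time_s: 10.42
position: [0.5958, 0.0216, 0.0576]
tcp_rot: [[0.999, 0.029, -0.017], [0.029, -1.0, 0.0], [-0.017, -0.001, -1.0]]
force: [-18.1, -3.4, 13.9]
opening: 0.499
grasp_force: 8.8
```

Call:
move_arm(increments=[[-0.04,0,0,0,0,0,0.5],[-0.1,0,0,0,0,0,0.5],[-0.2,0,0,0,0,0,0.5],[-0.3,0,0,0,0,0,0.5],[-0.4,0,-0.1,0,0,0,0.5],[-0.5,0,-0.3,0,0,0,0.5],[-0.55,0,-0.5,0,0,0,0.5],[-0.55,0,-0.5,0,0,0,0.5]])

```text
time_s: 11.08
position: [0.4404, 0.0167, 0.2052]
tcp_rot: [[1.0, 0.027, 0.003], [0.027, -1.0, -0.0], [0.003, 0.0, -1.0]]
force: [1.5, -0.2, 0.7]
opening: 0.504
grasp_force: 0.0
```

```bash
python3 -c "
from h import *
c=viewer.capture('top');a=cv2.resize(c['image'][110:220,270:470],None,fx=4,fy=4,interpolation=cv2.INTER_CUBIC);cv2.imwrite('pics/crop6.png',a)"
```

```text
(no output)
```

View pics/crop6.png

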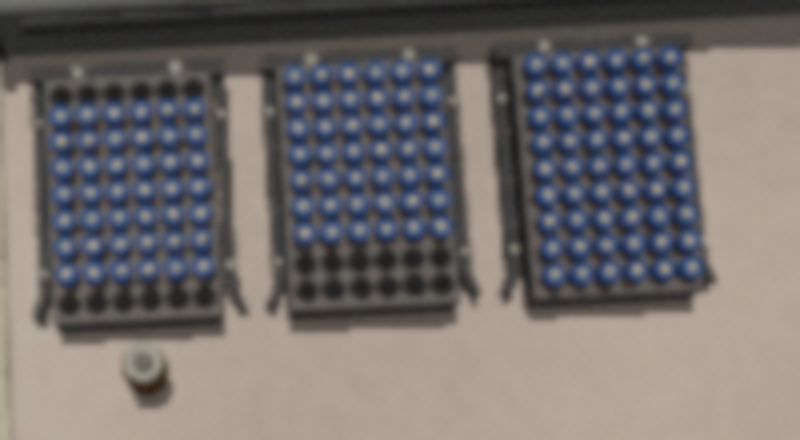

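The tray sits straight in its bay. Its near edge (291–455, ~307) lies on the line through the two neighbours' near edges (~320 and ~295), and the neighbours and vial are unmoved.

```bash
python3 -c "
from h import *
print(workorder.hand_in())"
```

```text
the job is handed in; nothing more can be done
None
```

The tray was pushed between the rails until it stopped hard against the back stop. It lines up with its neighbours, which, like the vial, stayed put (bottle not re-checked), and the job was handed in at about 11 s; no verdict was returned.

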